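# Take the left-hand nut off the inspection spindle

### The job

The steel nut on the inspection spindle has a left-hand (reverse) thread: unscrew it completely, easing it up just as fast as the thread lets it climb, without forcing or jamming it. Lift it clear and set it down gently, flat and the same way up, in the empty compartment of the grey tray, then let go; leave everything else on the bench where it is.

Things in the scene. Friction and masses are not known exactly. Their poses are not given: they have to be found in the camera images.
- nut: Loose plain steel twelve-sided nut, 50 mm across flats, 34 mm high (plus 1.5 mm bevel), about 0.27 kg, open bore 35 mm. Origin: centre of its underside; z up along the bore; its x and y axes are normals of flats, with a flat every 30 degrees. Starts run down on the spindle, resting on the flange. Left-hand thread: clockwise seen from above (yaw decreasing) it climbs; anticlockwise jams it down.
- nut_grip (a point): Point on the nut's axis, 24 mm above its underside: good height to grip it by two opposite flats. A grip of 30 N turns it without slip; fingers fit all round. A light upward pull of 4 to 8 N (its weight included) while turning keeps it climbing freely. Thread play: about 1.5 mm axially, 1 to 2 mm sideways. Let go part-way it stays in the thread, sinking at most by the play.
- stand: Fixed spindle stand: grey cast block 120 x 120 x 40 mm, above it a grey neck and a steel flange 80 mm across whose top, on which the nut rests, is 80 mm above the bench. A dark steel spindle with thick thread ribs (31 mm over the ribs) rises from the flange; it does not turn. Origin: centre of the block's underside, on the spindle axis; z up.
- spindle_top (a point): Centre of the top end of the threaded spindle, 44 mm above the flange top and 124 mm above the bench. The thread is steep and three-start; its climb per turn is not known, so feel for it. The nut comes out of the thread after 3.3 to 4.2 rad of turning, 17 to 20 mm up; by 22 mm above the flange it is free. Several grasps are needed.
- tray: Fixed open grey plastic tray, 160 mm along its x, 225 mm along its y, 30 mm high, walls and floor 5 mm, a full-height divider along its x in the middle making two compartments of 150 x 107 mm. Origin: centre of its underside. The compartment on its -y side holds a sample ring and a pin; the one on its +y side is empty.
- tray_empty (a point): Centre of the floor of the tray's empty compartment (5 mm above the bench), axes as the tray's.
- sample_ring: Bystander: steel ring 42 mm across, 16 mm high, in the tray's other compartment. Origin: centre of underside.
- sample_pin: Bystander: upright steel pin 14 mm across, 34 mm high, in the tray's other compartment. Origin: centre of underside.
- setting_ring: Bystander: steel setting ring 48 mm across, 20 mm high, on the bench between stand and tray. Origin: centre of underside.
- plug_gauge: Bystander: small steel plug gauge standing on its 34 mm disc, 50 mm high, on the bench between stand and tray. Origin: centre of underside.
- gauge_case: Bystander: wooden case 90 x 130 x 35 mm, at the back. Origin: centre of underside.
- oil_jar: Bystander: jar 52 mm across, 75 mm high, at the back. Origin: centre of underside.
- driver: Bystander: screwdriver lying at the back.
- pin_cup: Bystander: dark metal cup 64 mm across, 60 mm high, at the back. Origin: centre of underside.
There are look-alikes about, which are no part of the job. Leave any blue or pink look-alike of the nut alone.

How it is judged:
On the way:
1. the nut has been turned up its thread: more than 12 mm above the flange while still round the spindle (z of nut in the frame of stand above 0.092 m and horizontal distance between nut and stand below 0.006 m), for 0.05 s.
At the end, for the whole second after the job is handed in: The nut sits flat (within 0.1 rad) and the same way up on the floor of the tray's empty compartment, wholly between its walls, at rest and let go (x of nut in the frame of tray_empty between -0.055 and 0.055 m and y of nut in the frame of tray_empty between -0.032 and 0.032 m and z of nut in the frame of tray_empty between -0.004 and 0.004 m and angle between nut's own z axis and vertical below 0.1 rad and linear speed of nut below 0.02 m/s and contact force between the fingers and nut below 0.05 N); the robot touches nothing.
It fails at once if nut forced: more than 20 N between the nut and the spindle stand (contact force between nut and stand above 20 N).
It fails at once if nut dropped or pressed into the tray: more than 40 N between the nut and the tray (contact force between nut and tray above 40 N).
It fails at once if another loose thing moved more than 20 mm (distance of any of sample_ring, sample_pin, setting_ring, plug_gauge, gauge_case, oil_jar, driver, pin_cup from where it was at the start of the episode above 0.02 m).
It also fails if it takes over 66 s, if anything falls off the work surface, if the arm or the gripper's body presses on something with over 40 N, if the wrist force passes 120 N, or if a joint passes its speed limit or range.

### The arm

A 6-joint arm with a two-finger parallel gripper is mounted at the origin on the work surface. World frame = base frame: x ahead of the robot, y to its left, z up, the work surface at z = 0. Lengths are in m, angles in rad, forces in N, time in s.
With the tool pointing down it reaches from about 0.25 to 0.725 m from the base axis. Payload 4 kg.
Tool frame: the origin (TCP) lies on the centre line of the jaws, within the pads' length; the fingertips stand 19 mm ahead of it and the grasp point (between the pads) is the TCP (finger_overhang is the distance from the TCP to the fingertips, in m); z points along the fingers, y is the direction in which the jaws open and shut (so a half turn about z gives the same grasp; the last joint's range is limited). The gripper opens to 85 mm and grips with 20 to 120 N. Pads are 22 mm wide; open, the fingers measure 114 mm over their backs; the gripper's body (76 mm by 85 mm) begins 54 mm behind the grasp point. The pads swing forward as they close: fully open they stand 13 mm farther back than shut.
Start: joints at [1.14, 0.241, 0.005, 1.335, 0, 1.571], TCP at [0.209, 0.454, 0.224] pointing down, gripper open.
Joint ranges: [-2.72, 2.72], [-1.05, 1.87], [-1.09, 1.28], [-1.99, 2.15], [-1.42, 1.44], [-3.14, 3.14]. Speed limits (rad/s): [2.79, 2.79, 3.14, 3.14, 3.14, 3.14].

### API

Orientations are given as a unit quaternion [x, y, z, w].
In Python, from workcell import get_obs, camera, job_done, finger_overhang gives the robot as it stands. The module is installed in compiled form; this text tells all that it offers.
- The arm moves only by the shell command python3 -m pendant 'ROWS'. ROWS is JSON, a list that holds one entry, the list of rows, each a list of 7 numbers: the opening, from 0 (shut) to 1 (fully open), then the shift along the tool's x, y, z in m, then the turn, a rotation vector about the tool's x, y, z in rad. In form: [[[hand, tx, ty, tz, ax, ay, az], ...]]. A call has 1 to 10 rows; each row is the pose to reach, as a shift and turn from the pose measured when the call began, along the tool's axes at that moment; what a row does not reach only later rows make up. A row lasts 1/8 s, in which the tool goes at most 62.5 mm and 10.7 degrees, less where a joint would pass 70% of its speed; a pose out of reach is approached as far as the arm can. A call with a gripper value outside its range is refused whole. The fingers move at their own pace and stop on an object; the grip force is fixed at half the most. Time passes only in rows, so rows that repeat a pose let the fingers close. It gives the time, the measured TCP pose, the force and the opening at its end, in the units of the state.
- get_obs(): the state, without advancing time (a new reading comes with each control period).
- camera(name): name is "scene" or "top" or "wrist"; returns a dict with "img" (480x640x3 uint8, red, green, blue), "intrinsics" (3x3 intrinsics, pixels), "pose" (4x4, takes a point from camera to world coordinates). Camera axes: x right, y down, z forward; pixel columns grow to the right and rows downward; lengths in m; the calibration is good to about 2 mm. A picture is of the moment at which its call begins. There is no depth.
- job_done(): hands the job in, once; it reports no verdict.
The state is a dict: "clock": time; "joint_pos": joint angles; "joint_vel": joint speeds; "tau": joint torques, N m; "eef_pos": TCP position; "tool_rot": TCP orientation; "ft_force": force on the tool from outside, world axes, zero at the start; "ft_torque": the same for the moment, N m; "grip_width": finger opening in m.
Only numpy, scipy, OpenCV 4.12 (cv2) and the standard library are available. Lean on these libraries where they do the work, as an engineer would, in place of code of your own. Each camera call takes 0.05 s, during which the arm holds its last target.

## Working session

There is one attempt and no reset: what is moved stays moved. The work goes in short steps, Python scripts to look and compute and a shell command to move; the robot and the scene stay as the last step left them, time stands still between calls to the robot, and variables do not carry over. Pictures are saved under pics/ and viewed, and the job is handed in when it is done.

```bash
mkdir -p pics; ls; python3 - <<'E'
from workcell import get_obs,camera,finger_overhang
import cv2,numpy as np
np.set_printoptions(precision=4,suppress=True)
for n in ["scene","top","wrist"]:
    c=camera(n); cv2.imwrite(f"pics/{n}0.png",c["img"][:,:,::-1]); print(n,c["intrinsics"],c["pose"])
o=get_obs(); print(o, finger_overhang)
E
```

```text
pics
scene [[458.1165   0.     316.4738]
 [  0.     458.1165 237.1772]
 [  0.       0.       1.    ]] [[ 0.3528  0.7231 -0.5939  1.0488]
 [ 0.9355 -0.2856  0.2079 -0.0978]
 [-0.0193 -0.6289 -0.7772  0.7525]
 [ 0.      0.      0.      1.    ]]
top [[481.9989   0.     318.0416]
 [  0.     481.9989 249.0975]
 [  0.       0.       1.    ]] [[ 0.0224 -0.9909  0.1328  0.4398]
 [-0.9996 -0.0247 -0.0153  0.0614]
 [ 0.0184 -0.1324 -0.991   1.1214]
 [ 0.      0.      0.      1.    ]]
wrist [[416.6401   0.     313.9035]
 [  0.     416.6401 246.8058]
 [  0.       0.       1.    ]] [[ 0.4181  0.867   0.2712  0.1389]
 [ 0.9084 -0.3983 -0.1273  0.4865]
 [-0.0023  0.2995 -0.9541  0.373 ]
 [ 0.      0.      0.      1.    ]]
{'clock': 0.15, 'joint_pos': array([1.14  , 0.2413, 0.004 , 1.3352, 0.    , 1.5708]), 'joint_vel': array([ 0.0005, -0.0026,  0.0012, -0.0002,  0.0013, -0.0008]), 'tau': array([  0.0009, -37.2634,  25.2639,   0.0124,   0.    ,  -0.    ]), 'eef_pos': array([0.2086, 0.4539, 0.2233]), 'tool_rot': array([ 0.2137,  0.9769, -0.0008, -0.0002]), 'ft_force': array([ 0.7447,  0.0364, -0.1709]), 'ft_torque': array([ 0.0331,  0.0128, -0.0068]), 'grip_width': 0.08545912282164846} 0.019
```

View pics/scene0.png

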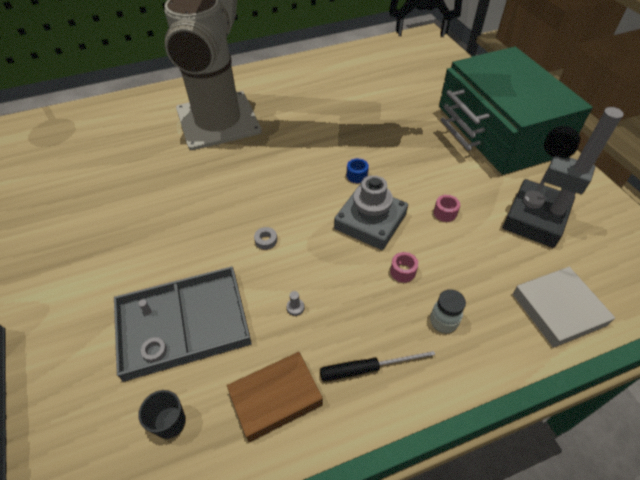

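View pics/top0.png

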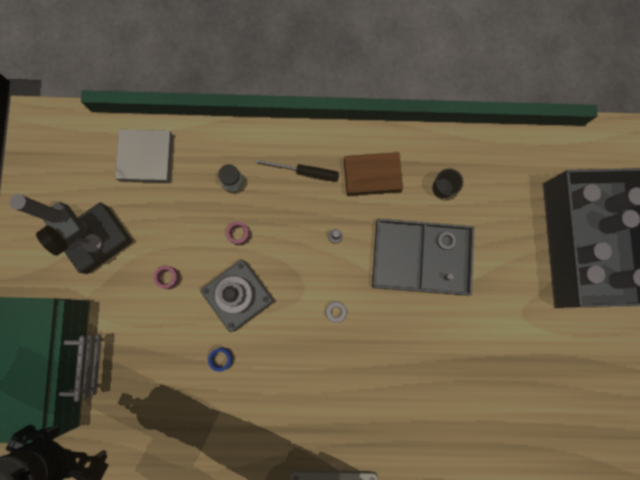

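View pics/wrist0.png

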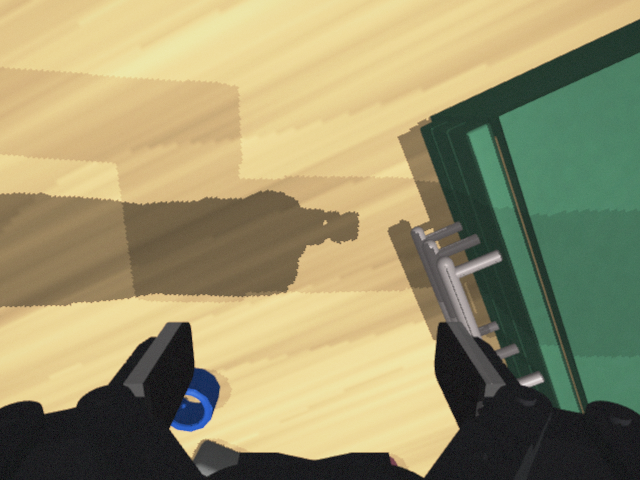

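Scene and top both show the stand with the nut (scene ~(375,200), top ~(236,293)). The tray is at top ~(423,257), with the ring and pin in its right half (-y side, top view) and the left half empty. Blue and pink decoys stand near the stand. I'll enlarge these areas.

```bash
python3 - <<'E'
import cv2,numpy as np
a=cv2.imread("pics/top0.png"); b=cv2.imread("pics/scene0.png")
def crop(im,x,y,w,h,s): return cv2.resize(im[y:y+h,x:x+w],None,fx=s,fy=s,interpolation=cv2.INTER_CUBIC)
cv2.imwrite("pics/c1.png",np.hstack([crop(a,190,250,90,90,4.4),crop(b,325,165,90,90,4.4)]))
cv2.imwrite("pics/c2.png",crop(a,360,205,125,100,6))
E
```

```text
(no output)
```

View pics/c1.png

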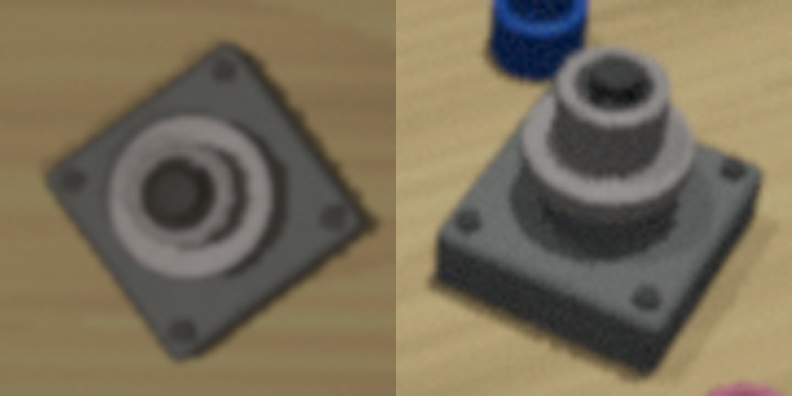

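View pics/c2.png

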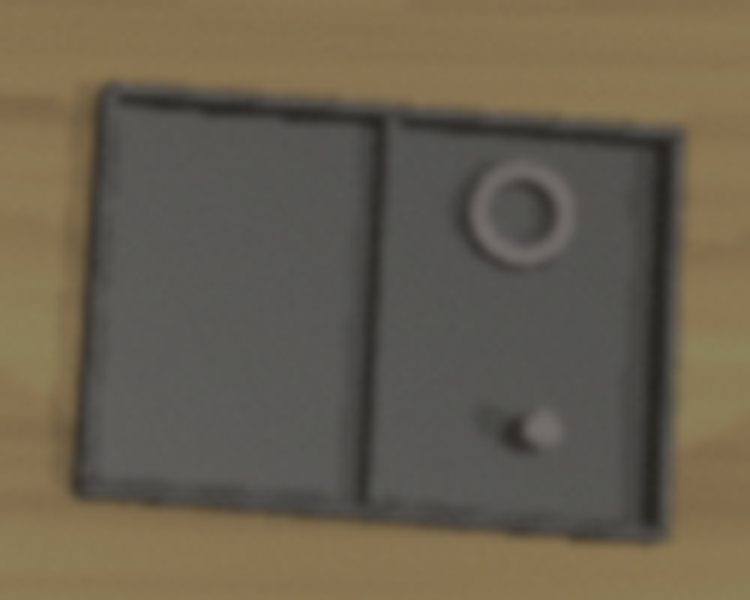

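The top crop shows block corners at (225,45), (375,225), (185,358), (45,175), a flange circle centred at (190,197), and the spindle top at (178,192). The tray rim corners are at (103,85), (683,130), (665,537), (75,492) in the second crop.

```bash
cat > h.py <<'E'
import numpy as np, cv2
from scipy.spatial.transform import Rotation as R
np.set_printoptions(precision=4,suppress=True)
def pix2w(K,T,uv,z):
    uv=np.atleast_2d(np.array(uv,float)); d=np.c_[(uv-[K[0,2],K[1,2]])/[K[0,0],K[1,1]],np.ones(len(uv))]@T[:3,:3].T
    o=T[:3,3]; return o+d*((z-o[2])/d[:,2])[:,None]
def w2pix(K,T,p):
    p=np.atleast_2d(p); c=(p-T[:3,3])@T[:3,:3]; return c[:,:2]/c[:,2:]*[K[0,0],K[1,1]]+[K[0,2],K[1,2]]
E
python3 - <<'E'
from h import *
from workcell import camera
c=camera("top");K,T=c["intrinsics"],c["pose"]
f=lambda p,o,s:np.array(p,float)/s+np.array(o)
blk=f([(225,45),(375,225),(185,358),(45,175)],(190,250),4.4)
w=pix2w(K,T,blk,.04);print(w,w.mean(0),[np.linalg.norm(w[i]-w[i-1]) for i in range(4)])
print("flange",pix2w(K,T,f([(190,197)],(190,250),4.4),.08),"spin",pix2w(K,T,f([(178,192)],(190,250),4.4),.124))
t=pix2w(K,T,f([(103,85),(683,130),(665,537),(75,492)],(360,205),6),.03);print(t,t.mean(0),[np.linalg.norm(t[i]-t[i-1]) for i in range(4)])
d=t[0]-t[3];print("tray x yaw",np.arctan2(d[1],d[0])); d=t[1]-t[2];print(np.arctan2(d[1],d[0]))
c=camera("scene");K,T=c["intrinsics"],c["pose"]
f2=lambda p:(np.array(p,float)-[396,0])/4.4+[325,165]
print("scene nuttop",pix2w(K,T,f2([(612,85)]),.1145+.001))
print("scene spindle",pix2w(K,T,f2([(612,82)]),.124))
print("scene flange",pix2w(K,T,f2([(607,138)]),.08))
E
```

```text
[[0.5552 0.2172 0.04  ]
 [0.4655 0.1375 0.04  ]
 [0.397  0.2303 0.04  ]
 [0.4868 0.3052 0.04  ]] [0.4761 0.2225 0.04  ] [np.float64(0.11146973456323396), np.float64(0.12004457791820691), np.float64(0.11536187496716169), np.float64(0.11694593455214317)]
flange [[0.476  0.2252 0.08  ]] spin [[0.4767 0.224  0.124 ]]
[[ 0.6593 -0.0904  0.03  ]
 [ 0.6474 -0.3146  0.03  ]
 [ 0.4908 -0.3045  0.03  ]
 [ 0.5026 -0.0808  0.03  ]] [ 0.575  -0.1976  0.03  ] [np.float64(0.15696480872121266), np.float64(0.2245068290600819), np.float64(0.1569378040199483), np.float64(0.22406486382857574)]
tray x yaw -0.06141240196386008
-0.06423025776272247
scene nuttop [[0.4786 0.2252 0.1155]]
scene spindle [[0.4845 0.2217 0.124 ]]
scene flange [[0.4774 0.2263 0.08  ]]
```

Spindle axis ≈ (0.4765, 0.2245). Empty compartment centre ≈ (0.5785, -0.1417). I'll move above the nut and turn the wrist back to gain range.

```bash
python3 -m pendant '[[[1,-0.05,-0.015,0,0,0,-0.15],[1,-0.1,-0.03,0,0,0,-0.3],[1,-0.15,-0.045,0,0,0,-0.45],[1,-0.2,-0.06,0,0,0,-0.6],[1,-0.25,-0.075,0,0,0,-0.75],[1,-0.3,-0.087,0,0,0,-0.9],[1,-0.339,-0.097,0,0,0,-1.05],[1,-0.339,-0.097,0,0,0,-1.2],[1,-0.339,-0.097,0,0,0,-1.35],[1,-0.339,-0.097,0,0,0,-1.5]]]'
python3 - <<'E'
from h import *
from workcell import *
o=get_obs();print(o["clock"],o["joint_pos"],o["eef_pos"],o["tool_rot"],o["ft_force"])
c=camera("wrist");cv2.imwrite("pics/w1.png",c["img"][:,:,::-1]);print(c["pose"])
E
```

```text
clock: 1.5
eef_pos: [0.4763, 0.224, 0.2234]
tool_rot: [-0.511, 0.859, -0.0, -0.001]
ft_force: [0.1, -0.3, -0.6]
grip_width: 0.085
1.5 [ 0.44    0.2943  0.0753  1.3532 -0.0006 -0.6335] [0.4763 0.224  0.2234] [-0.5113  0.8594 -0.0002 -0.0007] [ 0.0698 -0.2865 -0.5587]
[[-0.8786  0.4561  0.1415  0.4398]
 [ 0.4775  0.8383  0.263   0.157 ]
 [ 0.0014  0.2986 -0.9544  0.3733]
 [ 0.      0.      0.      1.    ]]
```

View pics/w1.png

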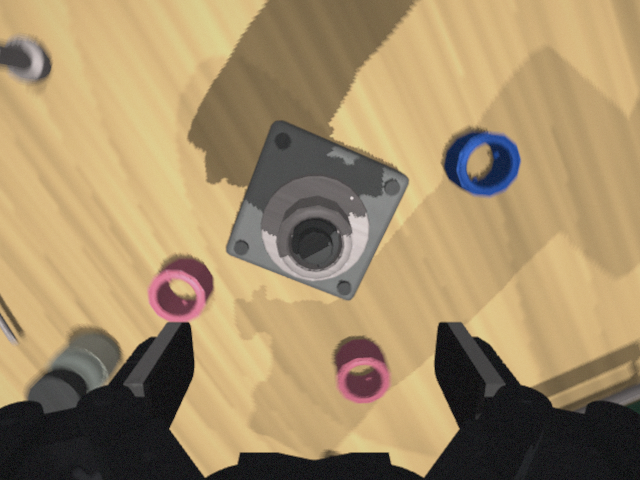

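The wrist view shows the stand at the image centre, with the nut around (312,240) and the blue and pink decoys clear of it. Joint 6 rises with positive az, so I can start from a negative q6. I'll enlarge to get the flat angles.

```bash
python3 - <<'E'
import cv2
a=cv2.imread("pics/w1.png")[165:295,235:395]
a=cv2.resize(a,None,fx=5,fy=4.6,interpolation=cv2.INTER_CUBIC) if 0 else cv2.resize(a,None,fx=4.6,fy=4.6,interpolation=cv2.INTER_CUBIC)
cv2.imwrite("pics/w1c.png",cv2.convertScaleAbs(a,alpha=1.3))
E
```

```text
(no output)
```

View pics/w1c.png

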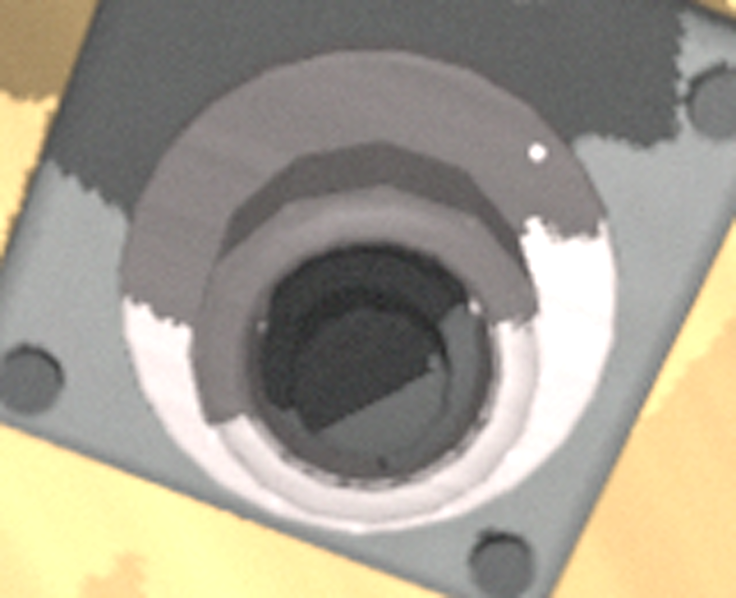

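The nut's lower-edge corners on the flange are visible at crop (230,215), (296,160), (378,142), (465,172), (518,232). I'll fit the 12-gon to them, and the flange circle from its edge points.

```bash
python3 - <<'E'
from h import *
from scipy.optimize import least_squares
from workcell import *
c=camera("wrist");K,T=c["intrinsics"],c["pose"]
f=lambda p:(np.array(p,float)+.5)/4.6-.5+[235,165]
v=pix2w(K,T,f([(230,215),(296,160),(378,142),(465,172),(518,232)]),.08)[:,:2]
fl=pix2w(K,T,f([(125,300),(135,215),(200,123),(290,66),(372,50),(470,71),(560,140),(605,222),(614,300),(590,385),(510,475),(420,522),(360,530),(270,512),(175,435)]),.08)[:,:2]
r=least_squares(lambda p:np.linalg.norm(fl-p[:2],axis=1)-p[2],[.476,.224,.04]);print("flange",r.x,r.fun*1e3)
def res(p):
    a=np.arctan2(v[:,1]-p[1],v[:,0]-p[0]); k=np.round((a-p[2])/(np.pi/6)-.5)+.5
    t=p[2]+k*np.pi/6; return (v-p[:2]-.02588*np.c_[np.cos(t),np.sin(t)]).ravel()
for y0 in (0,.2,.4):
    r=least_squares(res,[.476,.224,y0]);print(r.x,np.degrees(r.x[2])%30,r.fun*1e3)
# with fixed ctr
r=least_squares(lambda p:res([.476,.224,p[0]]),[.2]);print(r.x,r.cost)
o=get_obs();tx=R.from_quat(o["tool_rot"]).as_matrix();print(tx, "tool y yaw deg",np.degrees(np.arctan2(tx[1,1],tx[0,1]))%30)
E
```

```text
flange [0.4765 0.2267 0.0388] [-0.2833  0.0736 -0.6551 -0.1691  0.3613  0.3694  0.1502  0.2394  0.1183
 -0.4063 -1.1437  0.0842  0.5696  0.7865 -0.0951]
[0.4767 0.2275 0.2268] 12.993217322479548 [ 0.1888 -0.1923 -0.0386  0.1094  0.2669 -0.2559 -0.2571  0.4955 -0.16
 -0.1568]
[0.4767 0.2275 0.2268] 12.993255788157482 [ 0.1888 -0.1923 -0.0386  0.1094  0.2669 -0.2559 -0.2571  0.4955 -0.16
 -0.1568]
[0.4736 0.2244 0.4639] 26.578327378086623 [-1.7438 -0.5608 -3.0439  2.7227 -2.1765  5.4762  5.3393 -3.3333  1.6249
 -4.3048]
[0.1863] 3.0445251538299847e-05
[[-0.4812 -0.8766 -0.0009]
 [-0.8766  0.4812 -0.0011]
 [ 0.0014  0.0002 -1.    ]] tool y yaw deg 1.236158280416447
```

Nut flats lie at ≈13° mod 30. I'll turn by -1.78 (giving q6 ≈ -2.4) and look again from the other side; the change in apparent position shows any camera calibration error.

```bash
python3 -m pendant '[[[0.8,0,0,0,0,0,-0.18],[0.8,0,0,0,0,0,-0.36],[0.8,0,0,0,0,0,-0.54],[0.8,0,0,0.01,0,0,-0.72],[0.8,0,0,0.02,0,0,-0.9],[0.8,0,0,0.03,0,0,-1.08],[0.8,0,0,0.04,0,0,-1.26],[0.8,0,0,0.05,0,0,-1.44],[0.8,0,0,0.05,0,0,-1.62],[0.8,0,0,0.05,0,0,-1.777]]]'
python3 - <<'E'
from h import *
from workcell import *
o=get_obs();print(o["clock"],o["joint_pos"],o["eef_pos"],o["tool_rot"],o["ft_force"],o["grip_width"])
c=camera("wrist");im=c["img"][:,:,::-1];cv2.imwrite("pics/w2.png",im);print(c["pose"])
E
```

```text
clock: 2.85
eef_pos: [0.4759, 0.2241, 0.1731]
tool_rot: [0.989, -0.146, -0.001, 0.001]
ft_force: [0.3, -0.2, 0.2]
grip_width: 0.0682
2.85 [ 0.4405  0.3203 -0.0213  1.2311 -0.0006 -2.4077] [0.4759 0.2241 0.1731] [ 0.9893 -0.1462 -0.0006  0.0008] [ 0.2517 -0.1818  0.1577] 0.06824890359106069
[[-0.2897 -0.9121 -0.2901  0.5497]
 [-0.9571  0.2767  0.0858  0.2025]
 [ 0.0021  0.3026 -0.9531  0.3229]
 [ 0.      0.      0.      1.    ]]
```

View pics/w2.png

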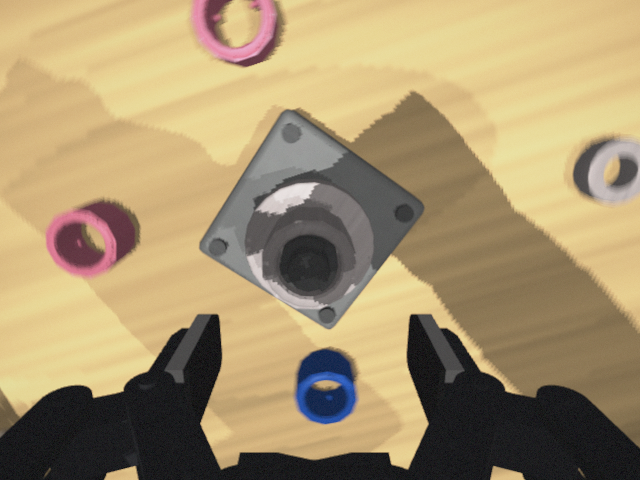

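```bash
python3 - <<'E'
import cv2
a=cv2.imread("pics/w2.png")[170:315,230:390]
a=cv2.resize(a,None,fx=4.1,fy=4.1,interpolation=cv2.INTER_CUBIC)
cv2.imwrite("pics/w2c.png",cv2.convertScaleAbs(a,alpha=1.5))
E
```

```text
(no output)
```

View pics/w2c.png

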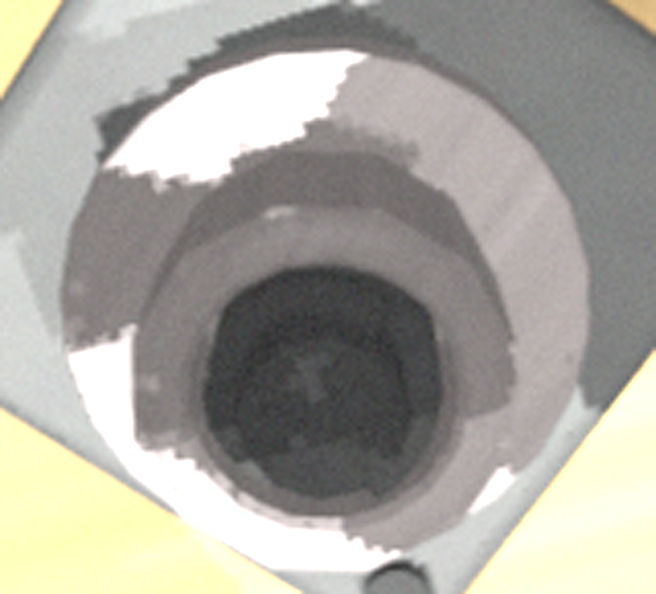

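The far flat's lower edge, crop (282,152)-(378,152), is horizontal, so the jaws now line up with the flats. I'll fit the flange centre from this view.

```bash
python3 - <<'E'
from h import *
from scipy.optimize import least_squares
from workcell import *
c=camera("wrist");K,T=c["intrinsics"],c["pose"]
f=lambda p:(np.array(p,float)+.5)/4.1-.5+[230,170]
fl=pix2w(K,T,f([(65,310),(75,230),(110,155),(190,85),(280,54),(365,52),(450,80),(530,145),(572,210),(588,300),(578,390),(540,470),(460,535),(380,568),(280,568),(190,525),(115,435),(72,350)]),.08)[:,:2]
r=least_squares(lambda p:np.linalg.norm(fl-p[:2],axis=1)-p[2],[.476,.224,.04]);print("flange",r.x,r.fun*1e3)
v=pix2w(K,T,f([(282,152),(378,152),(455,195)]),.08)
print("verts",v,np.degrees(np.arctan2(*(v[1]-v[0])[1::-1])), np.linalg.norm(v[1]-v[0]))
print("spindle/bore top", pix2w(K,T,f([(322,392)]),.114))
o=get_obs();M=R.from_quat(o["tool_rot"]).as_matrix();print("tool y deg",np.degrees(np.arctan2(M[1,1],M[0,1])), o["eef_pos"])
# TCP projection
print("TCP pix",w2pix(K,T,o["eef_pos"]), "fingertip", w2pix(K,T,o["eef_pos"]+[0,0,-.019]))
E
```

```text
flange [0.4758 0.2269 0.0399] [-0.371   0.0652  0.7259  0.7948  0.6246  0.62    0.2012 -0.4364 -0.5178
 -1.3251 -0.7895  0.3249  0.4738  1.4563  1.4798 -0.1279 -2.3169 -0.8817]
verts [[0.5024 0.2261 0.08  ]
 [0.4984 0.2127 0.08  ]
 [0.4891 0.2038 0.08  ]] -106.6793008138811 0.01390281326523624
spindle/bore top [[0.4772 0.2273 0.114 ]]
tool y deg -107.09044992881705 [0.476  0.2242 0.1733]
TCP pix [[314.7985 317.2313]] fingertip [[314.6291 297.2949]]
```

```bash
python3 -m pendant '[[[0.8,-0.0005,-0.0029,0.01,0,0,0],[0.75,-0.0005,-0.0029,0.025,0,0,0],[0.72,-0.0005,-0.0029,0.04,0,0,0],[0.72,-0.0005,-0.0029,0.055,0,0,0],[0.72,-0.0005,-0.0029,0.063,0,0,0],[0.72,-0.0005,-0.0029,0.063,0,0,0]]]'
python3 - <<'E'
from h import *
from workcell import *
o=get_obs();print(o["clock"],o["eef_pos"],o["tool_rot"],o["ft_force"],o["ft_torque"],o["grip_width"])
c=camera("wrist");im=c["img"][:,:,::-1];cv2.imwrite("pics/w3.png",im)
a=im[220:480,180:450];cv2.imwrite("pics/w3c.png",cv2.convertScaleAbs(cv2.resize(a,None,fx=2.3,fy=2.3,interpolation=cv2.INTER_CUBIC),alpha=1.6))
print(w2pix(c["intrinsics"],c["pose"],o["eef_pos"]))
E
```

```text
clock: 3.7
eef_pos: [0.4758, 0.2267, 0.1094]
tool_rot: [0.989, -0.149, -0.001, 0.001]
ft_force: [-0.2, 0.3, -0.3]
grip_width: 0.0617
3.7 [0.4758 0.2267 0.1094] [ 0.9889 -0.1487 -0.0012  0.0012] [-0.2497  0.2877 -0.283 ] [-0.0063 -0.0033 -0.0105] 0.061701114398083255
[[314.8805 317.2066]]
```

View pics/w3c.png

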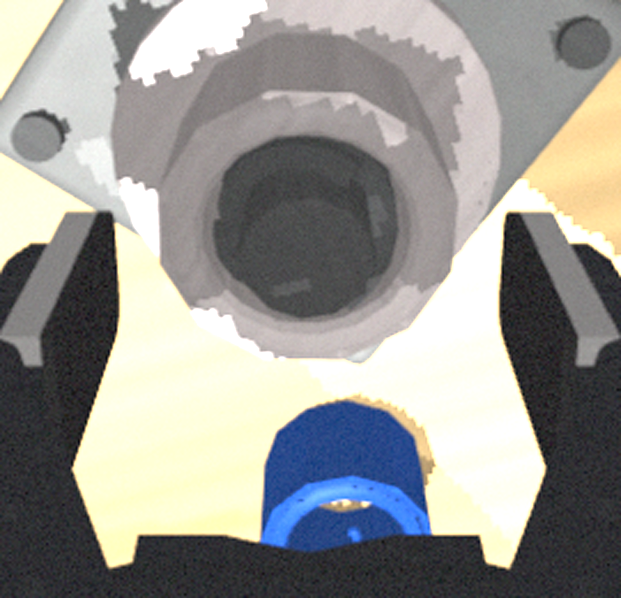

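The nut sits centred between the pads to about 0.3 mm (pad edges at crop x 118/501, nut edges at 160/456). It is about 1 mm off along tool x. I'll shift, go to grip height, narrow the jaws and look again.

```bash
python3 -m pendant '[[[0.72,0.0009,-0.0004,0.002,0,0,0],[0.68,0.0009,-0.0004,0.0045,0,0,0],[0.64,0.0009,-0.0004,0.0054,0,0,0],[0.63,0.0009,-0.0004,0.0054,0,0,0],[0.63,0.0009,-0.0004,0.0054,0,0,0]]]'
python3 - <<'E'
from h import *
from workcell import *
o=get_obs();print(o["clock"],o["eef_pos"],o["tool_rot"],o["ft_force"],o["ft_torque"],o["grip_width"])
c=camera("wrist");im=c["img"][:,:,::-1];cv2.imwrite("pics/w4.png",im)
a=im[220:400,200:430];cv2.imwrite("pics/w4c.png",cv2.convertScaleAbs(cv2.resize(a,None,fx=3.3,fy=3.3,interpolation=cv2.INTER_CUBIC),alpha=1.8))
print((w2pix(c["intrinsics"],c["pose"],o["eef_pos"]+[0,0,.0105])-[200,220])*3.3)
E
```

```text
clock: 4.38
eef_pos: [0.4773, 0.2271, 0.1048]
tool_rot: [0.989, -0.149, -0.001, 0.001]
ft_force: [0.4, 0.0, -0.3]
grip_width: 0.0537
4.375 [0.4773 0.2271 0.1048] [ 0.9889 -0.1487 -0.0005  0.0008] [ 0.4023  0.001  -0.2869] [0.0061 0.0251 0.0225] 0.053675255978131116
[[379.4528 363.6674]]
```

View pics/w4c.png

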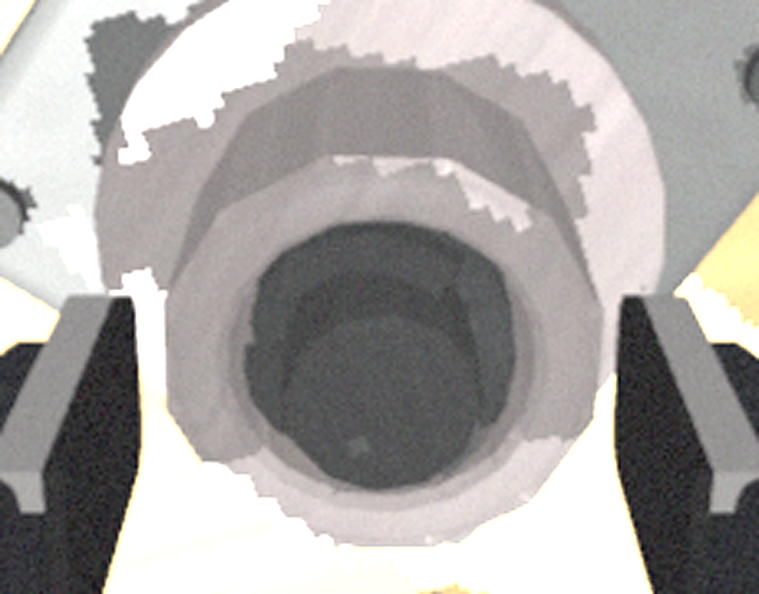

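The nut is now about 0.5 mm toward +tool y. I'll run a proper fit of the bottom and top corners, allowing for perspective.

```bash
python3 - <<'E'
from h import *
from scipy.optimize import least_squares
from workcell import *
c=camera("wrist");K,T=c["intrinsics"],c["pose"];o=get_obs()
M=R.from_quat(o["tool_rot"]).as_matrix()
f=lambda p:(np.array(p,float)+.5)/3.3-.5+[200,220]
vb=pix2w(K,T,f([(245,120),(335,68),(440,70),(525,120)]),.08)[:,:2]
vt=pix2w(K,T,f([(216,212),(330,157),(450,160),(603,300),(440,545),(325,542),(203,460),(168,395),(170,290)]),.114)[:,:2]
fl=pix2w(K,T,f([(98,250),(97,190),(125,118),(200,30),(575,30),(628,92),(657,170),(663,220),(655,270)]),.08)[:,:2]
def mk(v):
  def res(p):
    a=np.arctan2(v[:,1]-p[1],v[:,0]-p[0]); k=np.round((a-p[2])/(np.pi/6)-.5)+.5
    t=p[2]+k*np.pi/6; return (v-p[:2]-.02588*np.c_[np.cos(t),np.sin(t)]).ravel()
  return res
to=lambda w:(np.r_[w,0]-np.r_[o["eef_pos"][:2],0])@M
for n,v in (("bot",vb),("top",vt)):
    r=least_squares(mk(v),[.4765,.227,.2268]);print(n,r.x,np.degrees(r.x[2]),r.fun*1e3,"tool offs mm",to(r.x[:2])*1e3)
r=least_squares(lambda p:np.linalg.norm(fl-p[:2],axis=1)-.04,[.476,.224]);print("flange",r.x,r.fun*1e3,to(r.x[:2])*1e3)
print("eef",o["eef_pos"],o["ft_force"],"tool y mod30",np.degrees(np.arctan2(M[1,1],M[0,1]))%30)
E
```

```text
bot [0.4763 0.2266 0.2192] 12.560000112977239 [-0.1122  0.6866  0.3507  0.0203 -0.0074 -0.42   -0.2311 -0.2869] tool offs mm [-0.7724  0.7737  0.002 ]
top [0.478  0.2267 0.1867] 10.697163220641425 [-1.2756  1.204  -1.3143  0.3788 -1.0814  0.6259  0.9719  0.0606 -0.8126
 -1.0128 -0.761  -0.617   4.041   0.8714  0.1946 -0.6073  0.0375 -0.9035] tool offs mm [ 0.8036  0.19   -0.0004]
flange [0.4754 0.2276] [-1.0154 -0.344  -0.613  -0.3909  0.7928  0.3813 -0.4964 -0.8206 -1.6427] [-1.955   0.0588  0.0018]
eef [0.4773 0.2271 0.1048] [ 0.0197  0.5241 -0.2192] tool y mod30 12.904932181392681
```

```bash
python3 -m pendant '[[[0.63,-0.0007,0.0005,0.0006,0,0,0],[0.62,-0.0007,0.0005,0.0006,0,0,0],[0.61,-0.0007,0.0005,0.0006,0,0,0],[0.605,-0.0007,0.0005,0.0006,0,0,0]]]'
python3 - <<'E'
from h import *
from workcell import *
c=camera("wrist");im=c["img"][:,:,::-1];cv2.imwrite("pics/w5.png",im)
a=im[220:400,200:430];cv2.imwrite("pics/w5c.png",cv2.convertScaleAbs(cv2.resize(a,None,fx=3.3,fy=3.3,interpolation=cv2.INTER_CUBIC),alpha=1.8))
o=get_obs();print(o["clock"],o["eef_pos"],o["ft_force"],o["ft_torque"],o["grip_width"])
E
```

```text
clock: 4.97
eef_pos: [0.4765, 0.2268, 0.1042]
tool_rot: [0.989, -0.149, -0.001, 0.001]
ft_force: [0.7, 0.5, 0.1]
grip_width: 0.0517
5.025 [0.4765 0.2269 0.1042] [-0.0034  0.5535 -0.3079] [-0.0298  0.0028 -0.0401] 0.05183015598591341
```

View pics/w5c.png

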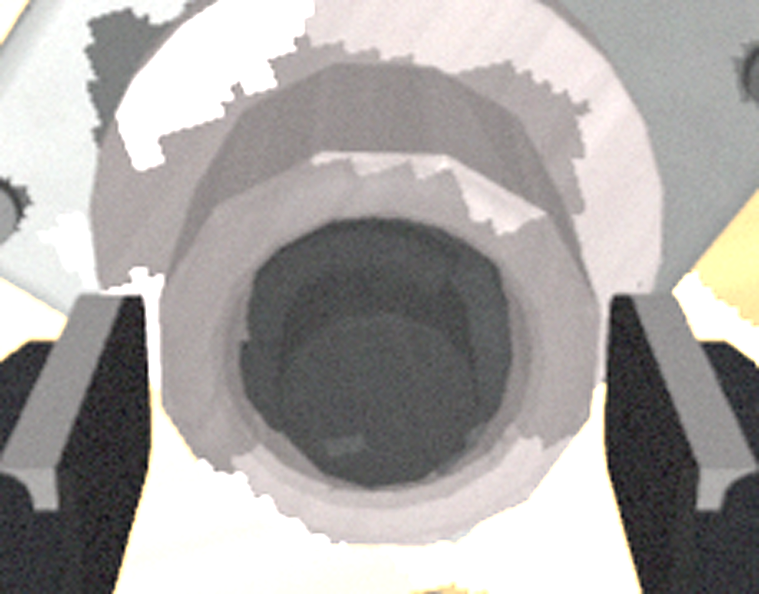

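The gaps are now nearly equal (left about 12 px, right about 9 px, ≈0.2 mm off centre). I'll close gently.

```bash
python3 -m pendant '[[[0.6,0,0.0001,0,0,0,0],[0.595,0,0.0001,0,0,0,0],[0.59,0,0.0001,0,0,0,0],[0.585,0,0.0001,0,0,0,0]]]'
python3 -c "
from h import *
from workcell import *
o=get_obs();print(o['clock'],o['eef_pos'],o['ft_force'],o['ft_torque'],o['grip_width'])"
```

```text
clock: 5.52
eef_pos: [0.4764, 0.2268, 0.1042]
tool_rot: [0.989, -0.149, -0.001, 0.001]
ft_force: [0.4, 0.1, 0.6]
grip_width: 0.0499
5.525 [0.4764 0.2268 0.1042] [0.3975 0.1201 0.6022] [-0.0297 -0.0254  0.0196] 0.04991501433794822
```

```bash
python3 -m pendant '[[[0.575,0,0,0,0,0,0],[0.56,0,0,0,0,0,0],[0.5,0,0,0,0,0,0]]]'
python3 -c "
from h import *
from workcell import *
o=get_obs();print(o['clock'],o['joint_pos'],o['eef_pos'],o['ft_force'],o['ft_torque'],o['grip_width'])"
```

```text
clock: 5.9
eef_pos: [0.477, 0.2272, 0.1049]
tool_rot: [0.989, -0.149, 0.0, 0.0]
ft_force: [-0.7, -0.0, 3.2]
grip_width: 0.0429
5.9 [ 0.4446  0.3775 -0.1269  1.0664 -0.0004 -2.3986] [0.477  0.2272 0.1049] [-0.7371 -0.0348  3.2026] [0.131  0.079  0.0401] 0.04288580686599879
```

The width went to 42.9 mm, which is below the 50 mm across flats. I'll look before anything else.

```bash
python3 - <<'E'
from h import *
from workcell import *
c=camera("wrist");im=c["img"][:,:,::-1];cv2.imwrite("pics/w6.png",im)
a=im[220:400,200:430];cv2.imwrite("pics/w6c.png",cv2.convertScaleAbs(cv2.resize(a,None,fx=3.3,fy=3.3,interpolation=cv2.INTER_CUBIC),alpha=1.8))
c=camera("scene");a=c["img"][120:260,290:470,::-1];cv2.imwrite("pics/s6.png",cv2.resize(a,None,fx=4,fy=4,interpolation=cv2.INTER_CUBIC))
o=get_obs();print(o["clock"],o["eef_pos"],o["ft_force"],o["ft_torque"],o["grip_width"])
E
```

```text
6.0 [0.477  0.2272 0.1049] [-0.3387  1.2391  2.8871] [ 0.1676 -0.037  -0.0232] 0.04286920722670462
```

View pics/w6c.png

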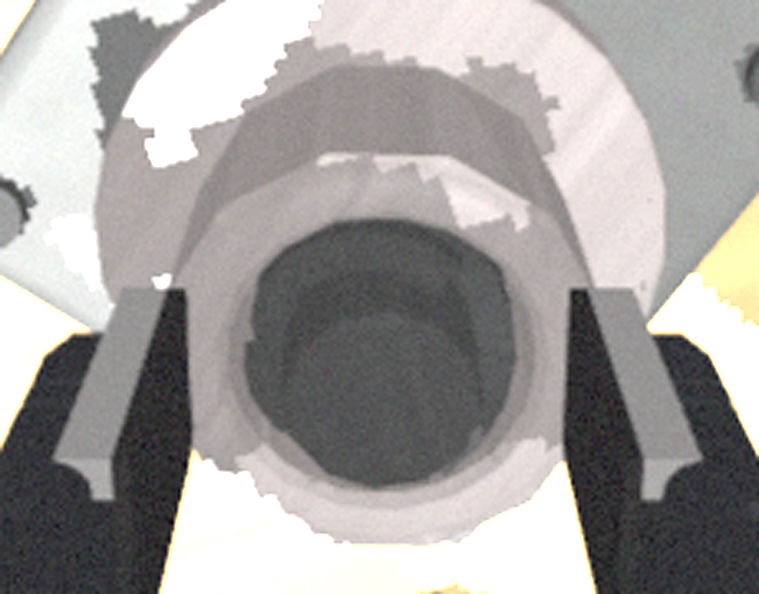

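View pics/s6.png

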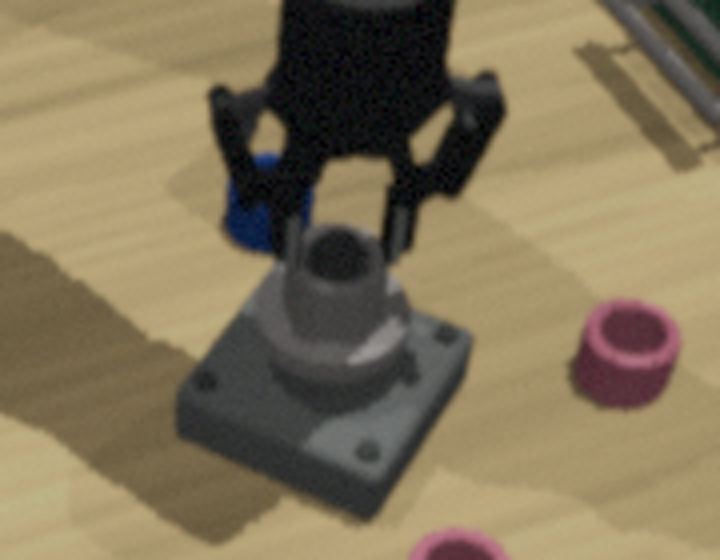

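The wrist image shows the pads over the nut's top edge. In the scene view the tips seem to end near the nut's top. I'll project the expected finger points to check.

```bash
python3 - <<'E'
from h import *
from workcell import *
o=get_obs();M=R.from_quat(o["tool_rot"]).as_matrix();p=o["eef_pos"]
for n,(x0,y0,w,h) in {"scene":(340,145,70,70),"wrist":(200,220,230,180)}.items():
    c=camera(n);K,T=c["intrinsics"],c["pose"];s=560/ h
    im=cv2.convertScaleAbs(cv2.resize(c["img"][y0:y0+h,x0:x0+w,::-1],None,fx=s,fy=s,interpolation=cv2.INTER_CUBIC),alpha=1.7)
    for dz,col in ((.019,(0,0,255)),(.006,(0,255,0)),(0,(255,0,0)),(-.0105,(0,255,255))):
        for sy in (-1,1):
            for dx in (-.011,.011):
                q=w2pix(K,T,p+M@np.array([dx,sy*.0215,dz]))[0]; q=((q+.5-[x0,y0])*s).astype(int); cv2.circle(im,tuple(map(int,q)),3,col,-1)
    cv2.imwrite(f"pics/ov_{n}.png",im)
E
```

```text
(no output)
```

View pics/ov_scene.png

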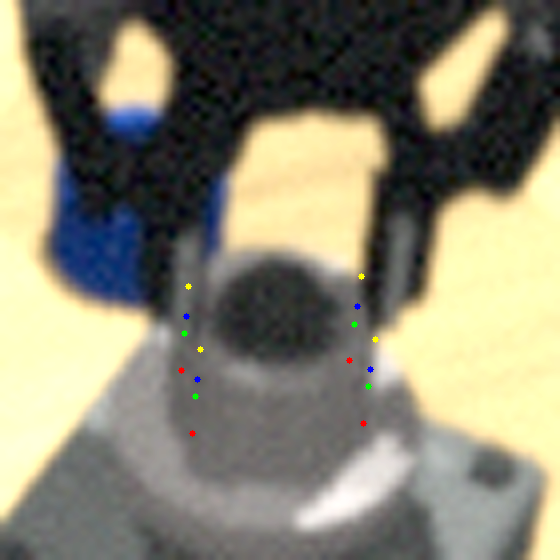

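View pics/ov_wrist.png

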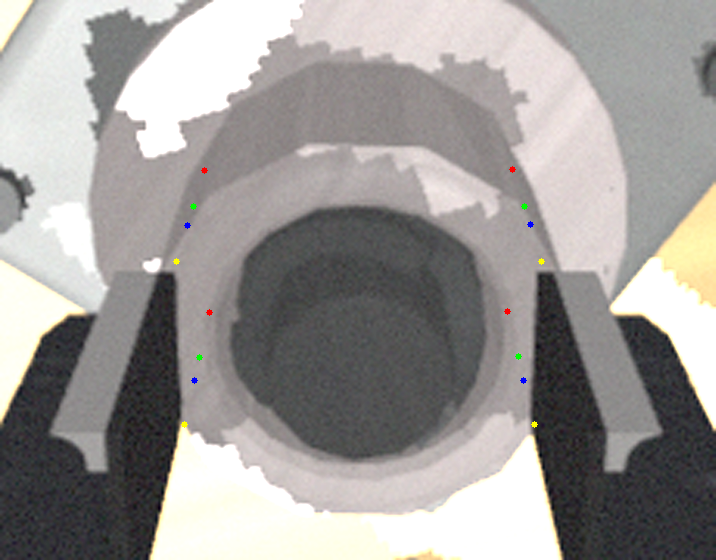

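The tips really stand about 10 mm above the reported TCP at this opening. The wrist overlay matches dz = -10 mm, the scene view agrees, and the jaws rest on top of the nut with about 3 N. I need to go about 18 mm lower, so I'll lift, reopen, descend and watch the force.

```bash
python3 -m pendant '[[[0.55,-0.0004,0.0005,-0.003,0,0,0],[0.64,-0.0004,0.0005,-0.004,0,0,0],[0.67,-0.0004,0.0005,-0.004,0,0,0],[0.67,-0.0004,0.0005,-0.002,0,0,0],[0.67,-0.0004,0.0005,0.003,0,0,0],[0.67,-0.0004,0.0005,0.007,0,0,0],[0.67,-0.0004,0.0005,0.011,0,0,0],[0.67,-0.0004,0.0005,0.011,0,0,0]]]'
python3 - <<'E'
from h import *
from workcell import *
c=camera("wrist");im=c["img"][:,:,::-1];cv2.imwrite("pics/w7.png",im)
a=im[220:400,200:430];cv2.imwrite("pics/w7c.png",cv2.convertScaleAbs(cv2.resize(a,None,fx=3.3,fy=3.3,interpolation=cv2.INTER_CUBIC),alpha=1.8))
o=get_obs();print(o["clock"],o["eef_pos"],o["ft_force"],o["ft_torque"],o["grip_width"])
E
```

```text
clock: 7.1
eef_pos: [0.4762, 0.2266, 0.0934]
tool_rot: [0.989, -0.149, -0.0, 0.0]
ft_force: [-0.4, 0.2, 1.5]
grip_width: 0.0571
7.15 [0.4764 0.2268 0.0936] [-0.6227  0.0236  0.0456] [ 0.0108 -0.0157 -0.0274] 0.05713166520037146
```

View pics/w7c.png

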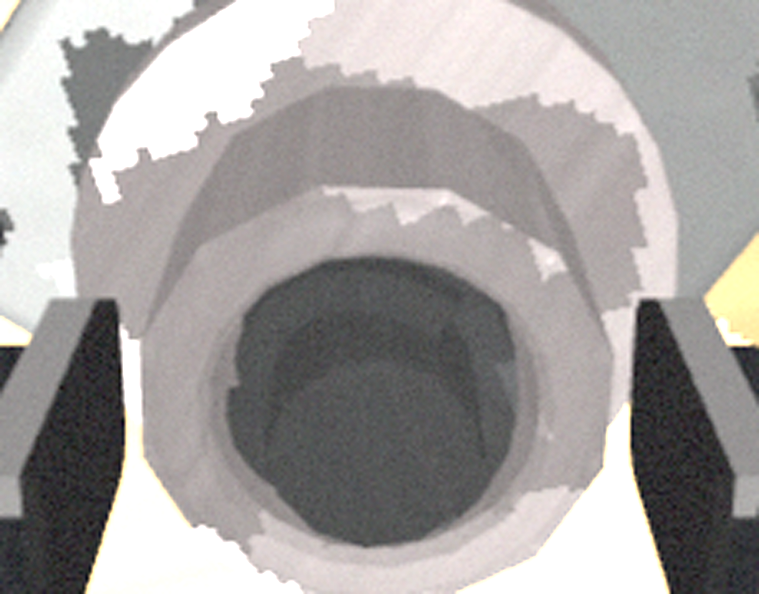

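Now the pads straddle the nut (pads 124/636, nut 143/612), centred to about 0.3 mm. Down 7.5 mm more, then close in small steps.

```bash
python3 -m pendant '[[[0.66,0.0001,-0.0001,0.003,0,0,0],[0.64,0.0001,-0.0001,0.006,0,0,0],[0.62,0.0001,-0.0001,0.0075,0,0,0],[0.605,0.0001,-0.0001,0.0075,0,0,0],[0.595,0.0001,-0.0001,0.0075,0,0,0],[0.59,0.0001,-0.0001,0.0075,0,0,0]]]'
python3 -c "
from h import *
from workcell import *
o=get_obs();print(o['clock'],o['eef_pos'],o['ft_force'],o['ft_torque'],o['grip_width'])"
```

```text
clock: 7.9
eef_pos: [0.4765, 0.2268, 0.0862]
tool_rot: [0.989, -0.149, -0.0, 0.0]
ft_force: [-0.3, 1.1, -0.8]
grip_width: 0.0503
7.9 [0.4765 0.2268 0.0862] [-0.3375  1.0578 -0.8345] [-0.0246 -0.0357 -0.0208] 0.0503116906548479
```

```bash
python3 -m pendant '[[[0.585,0,0,0,0,0,0],[0.58,0,0,0,0,0,0],[0.575,0,0,0,0,0,0]]]'
python3 -c "
from h import *
from workcell import *
o=get_obs();print(o['clock'],o['eef_pos'],o['ft_force'],o['ft_torque'],o['grip_width'])"
```

```text
clock: 8.28
eef_pos: [0.4765, 0.2268, 0.0864]
tool_rot: [0.989, -0.149, 0.0, 0.0]
ft_force: [-1.3, 0.1, 1.8]
grip_width: 0.0495
8.275 [0.4765 0.2268 0.0864] [-1.2655  0.1023  1.8131] [-0.141   0.1403 -0.0207] 0.04953704326969281
```

```bash
python3 -m pendant '[[[0.565,0,0,0,0,0,0],[0.54,0,0,0,0,0,0],[0.5,0,0,0,0,0,0]]]'
python3 - <<'E'
from h import *
from workcell import *
o=get_obs();print(o["clock"],o["eef_pos"],o["tool_rot"],o["ft_force"],o["ft_torque"],o["grip_width"])
c=camera("wrist");im=c["img"][:,:,::-1];cv2.imwrite("pics/w8.png",im)
a=im[220:400,200:430];cv2.imwrite("pics/w8c.png",cv2.convertScaleAbs(cv2.resize(a,None,fx=3.3,fy=3.3,interpolation=cv2.INTER_CUBIC),alpha=1.8))
E
```

```text
clock: 8.65
eef_pos: [0.4767, 0.2268, 0.0867]
tool_rot: [0.989, -0.149, 0.0, 0.0]
ft_force: [-1.4, -0.8, 3.9]
grip_width: 0.0486
8.65 [0.4767 0.2268 0.0867] [ 0.9889 -0.1486  0.0002  0.0002] [-1.4112 -0.7785  3.851 ] [-0.178   0.2079 -0.0013] 0.048634202106211596
```

View pics/w8c.png

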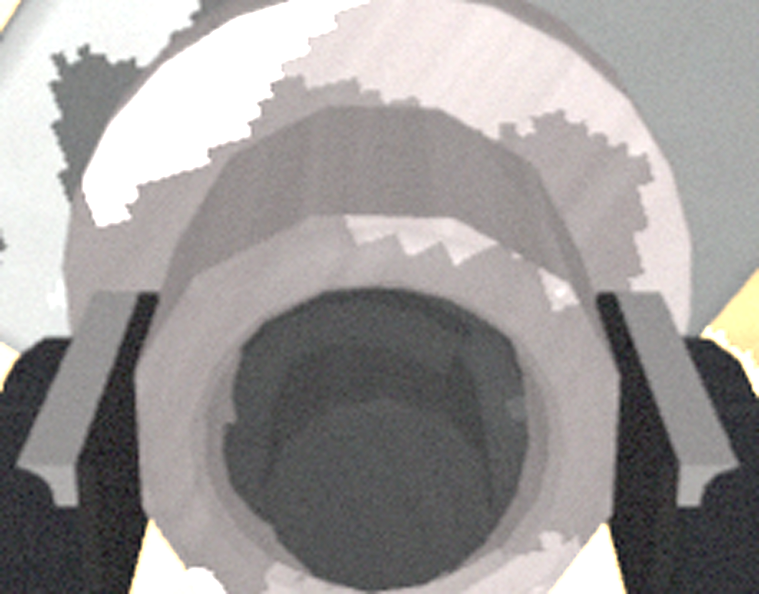

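The nut is gripped on the flats and centred between the pads. The force is +3.9 N, slightly down on the flange. I'll ease up within the play first and feel for it.

```bash
python3 -m pendant '[[[0.3,0,0,-0.0005,0,0,0],[0.3,0,0,-0.001,0,0,0],[0.3,0,0,-0.001,0,0,0]]]'
python3 -c "
from h import *
from workcell import *
o=get_obs();print(o['clock'],o['eef_pos'],o['ft_force'],o['ft_torque'],o['grip_width'])"
```

```text
clock: 9.07
eef_pos: [0.4762, 0.2267, 0.087]
tool_rot: [0.989, -0.149, -0.0, 0.001]
ft_force: [0.3, -0.2, -2.8]
grip_width: 0.0481
9.075 [0.4762 0.2267 0.087 ] [ 0.3115 -0.2177 -2.7535] [-0.0353  0.0308 -0.0136] 0.048095723675892633
```

The force equals the nut's weight, so it hangs free in the play. Now small turns with a matching rise.

```bash
python3 -m pendant '[[[0.2,0,0,-0.0008,0,0,0.05],[0.2,0,0,-0.0013,0,0,0.12],[0.2,0,0,-0.0016,0,0,0.2]]]'
python3 -c "
from h import *
from workcell import *
o=get_obs();print(o['clock'],o['joint_pos'][5],o['eef_pos'],o['ft_force'],o['ft_torque'],o['grip_width'])"
```

```text
clock: 9.45
eef_pos: [0.4759, 0.2265, 0.0881]
tool_rot: [0.969, -0.248, -0.001, 0.001]
ft_force: [-0.7, -0.4, -2.5]
grip_width: 0.0483
9.45 -2.1962220743824714 [0.4759 0.2265 0.0881] [-0.7075 -0.4037 -2.4562] [0.0403 0.0004 0.043 ] 0.04831954555224802
```

```bash
cat > st.py <<'E'
from h import *
from workcell import *
o=get_obs();M=R.from_quat(o["tool_rot"]).as_matrix();p=o["eef_pos"]
print("t",o["clock"],"q6 %.3f"%o["joint_pos"][5],p,"F",o["ft_force"],"Ftool",o["ft_force"]@M,"T",o["ft_torque"],"w %.4f"%o["grip_width"])
print("to axis, tool:",(np.array([.4765,.2268,p[2]])-p)@M, "tilt tool xy",np.cross(M[:,2],[0,0,-1])@M, "z-z0 %.4f turned %.3f"%(p[2]-.0867,o["joint_pos"][5]+2.3986))
E
python3 -m pendant '[[[0.2,0.0002,-0.0004,-0.001,0,0,0.1],[0.2,0.0002,-0.0004,-0.0016,0,0,0.2],[0.2,0.0002,-0.0004,-0.002,0,0,0.3]]]'; python3 st.py
```

```text
clock: 9.82
eef_pos: [0.4759, 0.2266, 0.0896]
tool_rot: [0.92, -0.391, -0.001, 0.001]
ft_force: [-0.0, -0.8, -2.7]
grip_width: 0.0488
t 9.825 q6 -1.893 [0.4759 0.2266 0.0896] F [-0.0392 -0.8113 -2.7287] Ftool [0.5591 0.5821 2.7302] T [-0.0213 -0.0306  0.0061] w 0.0488
to axis, tool: [ 0.0003 -0.0006 -0.    ] tilt tool xy [ 0.0033  0.0007 -0.    ] z-z0 0.0029 turned 0.506
```

```bash
python3 -m pendant '[[[0.2,0.0003,-0.0005,-0.0012,0.003,0,0.12],[0.2,0.0003,-0.0005,-0.0019,0.003,0,0.24],[0.2,0.0003,-0.0005,-0.0026,0.003,0,0.36],[0.2,0.0003,-0.0005,-0.003,0.003,0,0.45]]]'; python3 st.py
```

```text
clock: 10.32
eef_pos: [0.4758, 0.2264, 0.0918]
tool_rot: [0.809, -0.588, -0.001, 0.001]
ft_force: [0.5, -0.2, -3.2]
grip_width: 0.0483
t 10.325 q6 -1.440 [0.4758 0.2264 0.0918] F [ 0.4961 -0.1709 -3.1832] Ftool [ 0.3145 -0.4261  3.1824] T [-0.042   0.0491  0.0085] w 0.0483
to axis, tool: [-0.0001 -0.0008 -0.    ] tilt tool xy [ 0.0022 -0.0003 -0.    ] z-z0 0.0051 turned 0.959
```

```bash
python3 -m pendant '[[[0.2,0,-0.0006,-0.0014,0.002,0,0.12],[0.2,0,-0.0006,-0.0021,0.002,0,0.24],[0.2,0,-0.0006,-0.0028,0.002,0,0.36],[0.2,0,-0.0006,-0.0032,0.002,0,0.45]]]'; python3 st.py
python3 - <<'E'
from h import *
from workcell import *
c=camera("wrist");im=c["img"][:,:,::-1]
a=im[220:400,200:430];cv2.imwrite("pics/w9c.png",cv2.convertScaleAbs(cv2.resize(a,None,fx=3.3,fy=3.3,interpolation=cv2.INTER_CUBIC),alpha=1.8))
E
```

```text
clock: 10.82
eef_pos: [0.4754, 0.2263, 0.094]
tool_rot: [-0.656, 0.755, 0.0, -0.001]
ft_force: [-0.6, 0.5, -4.7]
grip_width: 0.0483
t 10.825 q6 -0.987 [0.4754 0.2263 0.094 ] F [-0.5691  0.472  -4.658 ] Ftool [-0.3977  0.6195  4.6585] T [-0.0154  0.0966 -0.0594] w 0.0483
to axis, tool: [-0.0006 -0.001  -0.    ] tilt tool xy [ 0.0021 -0.002  -0.    ] z-z0 0.0073 turned 1.412
```

View pics/w9c.png

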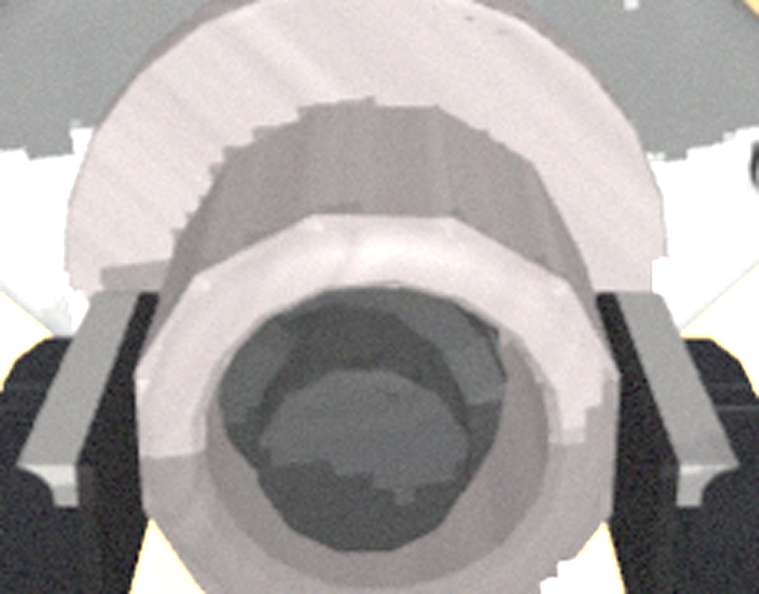

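The nut turns with the gripper and its flats stay aligned. The spindle top shows about 1.5 mm left of the bore centre, which matches the drift in the TCP reading, so I'll correct it. The pull is 4.7 N and the climb ≈4.9 mm/rad.

```bash
python3 -m pendant '[[[0.2,-0.0008,-0.0016,-0.0013,0.002,-0.002,0.1],[0.2,-0.0008,-0.0016,-0.0019,0.002,-0.002,0.22],[0.2,-0.0008,-0.0016,-0.0025,0.002,-0.002,0.34],[0.2,-0.0008,-0.0016,-0.003,0.002,-0.002,0.42]]]'; python3 st.py
```

```text
clock: 11.38
eef_pos: [0.4767, 0.2266, 0.0963]
tool_rot: [-0.483, 0.876, -0.0, -0.001]
ft_force: [-0.4, -0.8, -5.8]
grip_width: 0.049
t 11.375 q6 -0.564 [0.4767 0.2266 0.0963] F [-0.3888 -0.8384 -5.8096] Ftool [ 0.9068 -0.1193  5.8111] T [-0.0156  0.0394  0.0086] w 0.0490
to axis, tool: [-0.0001  0.0003 -0.    ] tilt tool xy [ 0.0001 -0.0017 -0.    ] z-z0 0.0096 turned 1.835
```

```bash
python3 -m pendant '[[[0.2,-0.0001,0.0003,-0.0012,0,-0.001,0.1],[0.2,-0.0001,0.0003,-0.0018,0,-0.001,0.22],[0.2,-0.0001,0.0003,-0.0024,0,-0.001,0.34],[0.2,-0.0001,0.0003,-0.0028,0,-0.001,0.42]]]'; python3 st.py
```

```text
clock: 11.88
eef_pos: [0.4757, 0.2266, 0.0982]
tool_rot: [-0.289, 0.957, -0.0, -0.001]
ft_force: [0.4, 0.5, -5.3]
grip_width: 0.0481
t 11.875 q6 -0.142 [0.4757 0.2266 0.0982] F [ 0.3874  0.5464 -5.3289] Ftool [-0.6389  0.2396  5.3273] T [0.0361 0.0682 0.0286] w 0.0481
to axis, tool: [-0.0008 -0.0003 -0.    ] tilt tool xy [ 0.0002 -0.0026 -0.    ] z-z0 0.0115 turned 2.257
```

```bash
python3 -m pendant '[[[0.2,-0.0008,-0.0004,-0.0012,0,-0.002,0.1],[0.2,-0.0008,-0.0004,-0.0018,0,-0.002,0.22],[0.2,-0.0008,-0.0004,-0.0024,0,-0.002,0.34],[0.2,-0.0008,-0.0004,-0.0028,0,-0.002,0.42]]]'; python3 st.py
```

```text
clock: 12.38
eef_pos: [0.4759, 0.2264, 0.1002]
tool_rot: [-0.082, 0.997, -0.001, -0.001]
ft_force: [0.1, -1.2, -4.3]
grip_width: 0.0483
t 12.375 q6 0.279 [0.4759 0.2264 0.1002] F [ 0.0906 -1.1655 -4.2747] Ftool [ 0.0923 -1.16    4.2762] T [-0.0493  0.0282 -0.0033] w 0.0483
to axis, tool: [-0.0006  0.0003 -0.    ] tilt tool xy [-0.0011 -0.0023 -0.    ] z-z0 0.0135 turned 2.678
```

```bash
python3 -m pendant '[[[0.2,-0.0008,0.0003,-0.0013,-0.001,-0.002,0.1],[0.2,-0.0008,0.0003,-0.0019,-0.001,-0.002,0.22],[0.2,-0.0008,0.0003,-0.0025,-0.001,-0.002,0.34],[0.2,-0.0008,0.0003,-0.0029,-0.001,-0.002,0.42]]]'; python3 st.py
```

```text
clock: 12.88
eef_pos: [0.4759, 0.2264, 0.1022]
tool_rot: [0.128, 0.992, -0.001, -0.001]
ft_force: [-0.4, 0.0, -5.2]
grip_width: 0.0489
t 12.875 q6 0.701 [0.4759 0.2264 0.1022] F [-0.4035  0.0194 -5.1992] Ftool [ 0.3865 -0.0732  5.2   ] T [0.0122 0.1002 0.004 ] w 0.0489
to axis, tool: [-0.0005  0.0005 -0.    ] tilt tool xy [-0.002  -0.0017 -0.    ] z-z0 0.0155 turned 3.099
```

```bash
python3 - <<'E'
from h import *
from workcell import *
c=camera("wrist");im=c["img"][:,:,::-1]
a=im[220:400,200:430];cv2.imwrite("pics/w10c.png",cv2.convertScaleAbs(cv2.resize(a,None,fx=3.3,fy=3.3,interpolation=cv2.INTER_CUBIC),alpha=1.8))
E
```

```text
(no output)
```

View pics/w10c.png

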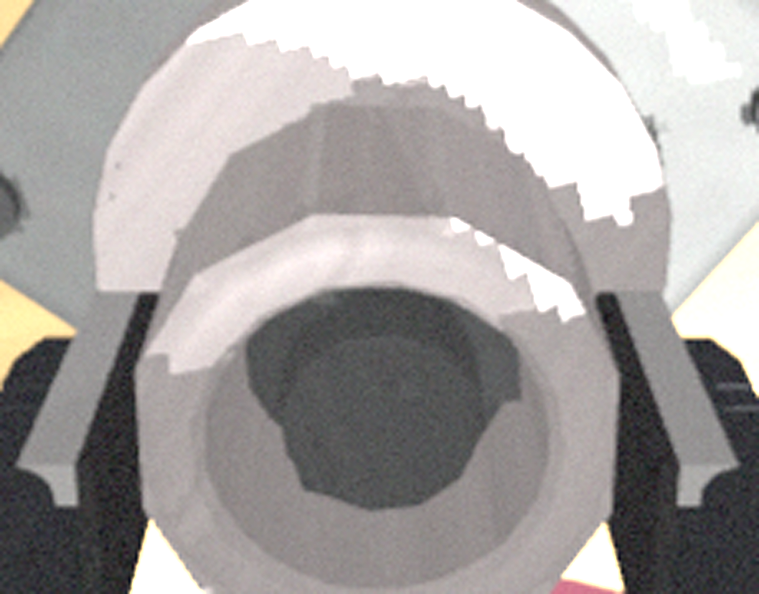

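The nut is tracking well, with the spindle about 0.7 mm to +tool y. Continuing with a correction.

```bash
python3 -m pendant '[[[0.2,-0.0006,0.0007,-0.0013,-0.002,-0.002,0.1],[0.2,-0.0006,0.0007,-0.0019,-0.002,-0.002,0.22],[0.2,-0.0006,0.0007,-0.0025,-0.002,-0.002,0.34],[0.2,-0.0006,0.0007,-0.0029,-0.002,-0.002,0.42]]]'; python3 st.py
```

```text
clock: 13.42
eef_pos: [0.4759, 0.2267, 0.1043]
tool_rot: [0.333, 0.943, -0.001, -0.0]
ft_force: [-0.5, -0.1, -5.3]
grip_width: 0.0483
t 13.425 q6 1.123 [0.4759 0.2267 0.1043] F [-0.5467 -0.116  -5.2847] Ftool [ 0.3518 -0.424   5.2856] T [0.0008 0.1533 0.0202] w 0.0483
to axis, tool: [-0.0004  0.0004 -0.    ] tilt tool xy [-0.0018 -0.0002 -0.    ] z-z0 0.0176 turned 3.522
```

```bash
python3 -m pendant '[[[0.2,-0.0003,0.0003,-0.0013,-0.001,-0.001,0.1],[0.2,-0.0003,0.0003,-0.0018,-0.001,-0.001,0.2],[0.2,-0.0003,0.0003,-0.0023,-0.001,-0.001,0.3]]]'; python3 st.py
```

```text
clock: 13.8
eef_pos: [0.4754, 0.2266, 0.1056]
tool_rot: [0.47, 0.883, -0.001, -0.001]
ft_force: [-0.2, -0.3, -6.4]
grip_width: 0.0484
t 13.8 q6 1.424 [0.4754 0.2266 0.1056] F [-0.1946 -0.2833 -6.4324] Ftool [-0.1248 -0.3004  6.4333] T [0.0421 0.1287 0.0266] w 0.0484
to axis, tool: [-0.0005  0.0011 -0.    ] tilt tool xy [-0.003   0.0003 -0.    ] z-z0 0.0189 turned 3.823
```

```bash
python3 -m pendant '[[[0.2,-0.0006,0.0013,-0.0012,-0.002,0,0.1],[0.2,-0.0006,0.0013,-0.0016,-0.002,0,0.2],[0.2,-0.0006,0.0013,-0.002,-0.002,0,0.3]]]'; python3 st.py
```

```text
clock: 14.18
eef_pos: [0.4768, 0.2268, 0.1074]
tool_rot: [0.597, 0.802, -0.001, 0.0]
ft_force: [0.0, 0.2, -1.9]
grip_width: 0.0482
t 14.175 q6 1.725 [0.4768 0.2268 0.1074] F [ 0.0235  0.1683 -1.903 ] Ftool [0.1563 0.0724 1.9028] T [ 0.0065  0.006  -0.001 ] w 0.0482
to axis, tool: [ 0.0001 -0.0003  0.    ] tilt tool xy [-0.0008  0.0009 -0.    ] z-z0 0.0207 turned 4.123
```

The force fell to about the nut's weight, so the thread has let go near 4.0 rad. One small further turn with a gentle lift, then check.

```bash
python3 -m pendant '[[[0.2,0,-0.0002,-0.001,0,0,0.05],[0.2,0,-0.0002,-0.002,0,0,0.08],[0.2,0,-0.0002,-0.003,0,0,0.08]]]'; python3 st.py
```

```text
clock: 14.55
eef_pos: [0.4766, 0.2268, 0.1105]
tool_rot: [0.628, 0.778, -0.001, 0.0]
ft_force: [0.3, 0.2, -3.2]
grip_width: 0.0484
t 14.55 q6 1.804 [0.4766 0.2268 0.1105] F [ 0.2968  0.2011 -3.1636] Ftool [0.1373 0.3348 3.1632] T [ 0.0425 -0.0108  0.0083] w 0.0484
to axis, tool: [ 0.0001 -0.0001  0.    ] tilt tool xy [-0.0008  0.001  -0.    ] z-z0 0.0238 turned 4.202
```

Free at about 24 mm up. Lift clear, straight up.

```bash
python3 -m pendant '[[[0.2,0,0,-0.003,0,0,0],[0.2,0,0,-0.008,0,0,0],[0.2,0,0,-0.015,0,0,0],[0.2,0,0,-0.024,0,0,0],[0.2,0,0,-0.035,0,0,0],[0.2,0,0,-0.05,0,0,0],[0.2,0,0,-0.065,0,0,0],[0.2,0,0,-0.075,0,0,0],[0.2,0,0,-0.075,0,0,0]]]'; python3 st.py
python3 - <<'E'
from h import *
from workcell import *
c=camera("wrist");cv2.imwrite("pics/w11.png",cv2.convertScaleAbs(c["img"][:,:,::-1],alpha=1.4))
o=get_obs();M=R.from_quat(o["tool_rot"]).as_matrix()
print(M); print("tool y deg",np.degrees(np.arctan2(M[1,1],M[0,1])))
d=np.r_[.5785,-.1417,0]-np.r_[o["eef_pos"][:2],0];print(d,d@M)
E
```

```text
clock: 15.68
eef_pos: [0.4774, 0.2272, 0.1866]
tool_rot: [0.628, 0.778, 0.0, 0.001]
ft_force: [0.6, 1.0, -2.9]
grip_width: 0.0487
t 15.675 q6 1.804 [0.4774 0.2272 0.1866] F [ 0.5936  1.0152 -2.9455] Ftool [0.8692 0.7893 2.9463] T [ 0.0244  0.0013 -0.0013] w 0.0487
to axis, tool: [-0.0002 -0.0009 -0.    ] tilt tool xy [0.0015 0.0004 0.    ] z-z0 0.0999 turned 4.202
[[-0.2101  0.9777  0.0001]
 [ 0.9777  0.2101 -0.0008]
 [-0.0008 -0.0001 -1.    ]]
tool y deg 12.129915448724207
[ 0.1016 -0.3686  0.    ] [-0.3817  0.0219  0.0003]
```

View pics/w11.png

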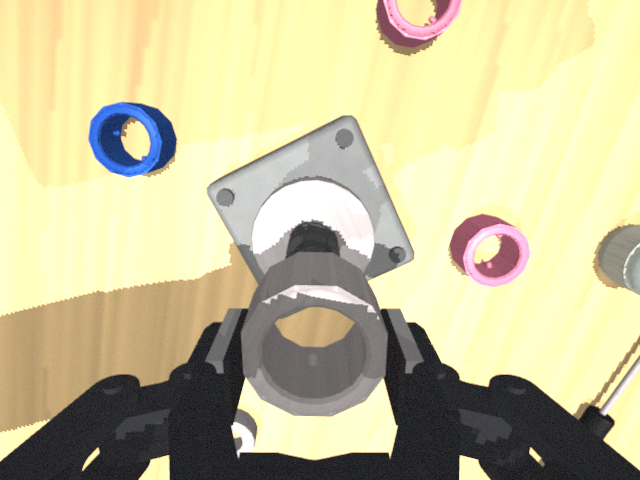

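The nut is held and clear of the spindle. I'll carry it to the tray, turning the jaws along the tray's long axis.

```bash
python3 -m pendant '[[[0.2,-0.015,0.001,0,0,0,0.03],[0.2,-0.045,0.003,0,0,0,0.06],[0.2,-0.09,0.005,0,0,0,0.1],[0.2,-0.14,0.008,0,0,0,0.14],[0.2,-0.19,0.011,0,0,0,0.18],[0.2,-0.24,0.014,0,0,0,0.22],[0.2,-0.29,0.017,0,0,0,0.26],[0.2,-0.335,0.02,0,0,0,0.274],[0.2,-0.368,0.022,0,0,0,0.274],[0.2,-0.382,0.022,0,0,0,0.274]]]'; python3 st.py
python3 - <<'E'
from h import *
from workcell import *
c=camera("wrist");cv2.imwrite("pics/w12.png",cv2.convertScaleAbs(c["img"][:,:,::-1],alpha=1.4))
o=get_obs();M=R.from_quat(o["tool_rot"]).as_matrix()
print("tool y deg",np.degrees(np.arctan2(M[1,1],M[0,1])))
d=np.r_[.5785,-.1417,0]-np.r_[o["eef_pos"][:2],0];print(d,d@M)
E
```

```text
clock: 16.98
eef_pos: [0.578, -0.1447, 0.185]
tool_rot: [0.73, 0.683, -0.001, -0.0]
ft_force: [-1.2, 1.2, -2.4]
grip_width: 0.0487
t 16.975 q6 1.392 [ 0.578  -0.1447  0.185 ] F [-1.2488  1.1513 -2.4387] Ftool [ 1.0683 -1.3184  2.4399] T [ 0.0233  0.0359 -0.0282] w 0.0487
to axis, tool: [ 0.364  -0.1259 -0.0001] tilt tool xy [-0.0016  0.0009  0.    ] z-z0 0.0983 turned 3.791
tool y deg -3.8088877015293376
[0.0002 0.0037 0.    ] [ 0.0037 -0.     -0.    ]
```

View pics/w12.png

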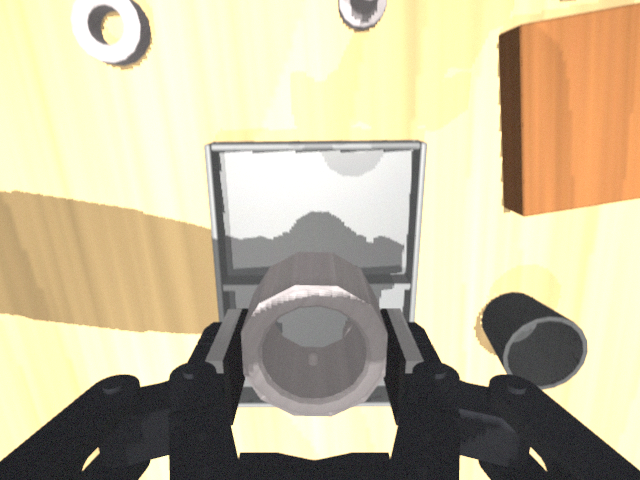

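The empty compartment is the upper half in this view: outer rim corners at (208,146) and (425,143), divider at about row 280. I'll compute its centre from here.

```bash
python3 - <<'E'
from h import *
from workcell import *
c=camera("wrist");K,T=c["intrinsics"],c["pose"];o=get_obs();M=R.from_quat(o["tool_rot"]).as_matrix()
w=pix2w(K,T,[(208,146),(425,143),(217,282),(416,279),(388,404)],.03);print(w)
m=(w[0]+w[1])/2; x=(w[1]-w[0])/np.linalg.norm(w[1]-w[0]); print(np.linalg.norm(w[1]-w[0]),np.degrees(np.arctan2(x[1],x[0])))
y=np.array([-x[1],x[0],0]); e=m-y*(.1125-.056); print("empty centre",e); e[2]=0
print(o["eef_pos"],o["ft_force"],(e-np.r_[o["eef_pos"][:2],0])@M)
E
```

```text
[[ 0.5062 -0.0842  0.03  ]
 [ 0.6604 -0.0925  0.03  ]
 [ 0.4982 -0.1885  0.03  ]
 [ 0.6548 -0.1963  0.03  ]
 [ 0.6313 -0.3121  0.03  ]]
0.15449511063664123 -3.061209304595967
empty centre [ 0.5803 -0.1448  0.03  ]
[ 0.5781 -0.1436  0.1852] [-1.1161  0.0988 -3.0279] [-0.0011  0.0023 -0.    ]
```

```bash
python3 -m pendant '[[[0.2,0,0.001,0.008,0,0,0],[0.2,0,0.001,0.025,0,0,0],[0.2,0,0.001,0.045,0,0,0],[0.2,0,0.001,0.065,0,0,0],[0.2,0,0.001,0.085,0,0,0],[0.2,0,0.001,0.105,0,0,0],[0.2,0,0.001,0.125,0,0,0],[0.2,0,0.001,0.14,0,0,0],[0.2,0,0.001,0.148,0,0,0],[0.2,0,0.001,0.148,0,0,0]]]'; python3 st.py
python3 - <<'E'
from h import *
from workcell import *
c=camera("wrist");cv2.imwrite("pics/w13.png",cv2.convertScaleAbs(c["img"][:,:,::-1],alpha=1.4))
E
```

```text
clock: 18.32
eef_pos: [0.5785, -0.1433, 0.0367]
tool_rot: [0.73, 0.684, -0.001, -0.001]
ft_force: [0.3, 0.1, -2.1]
grip_width: 0.0484
t 18.325 q6 1.393 [ 0.5785 -0.1433  0.0367] F [ 0.3345  0.0714 -2.112 ] Ftool [0.0937 0.3344 2.1111] T [ 0.0037  0.0378 -0.0176] w 0.0484
to axis, tool: [ 0.3627 -0.1257  0.0002] tilt tool xy [-0.0025  0.0004 -0.    ] z-z0 -0.0500 turned 3.792
```

View pics/w13.png

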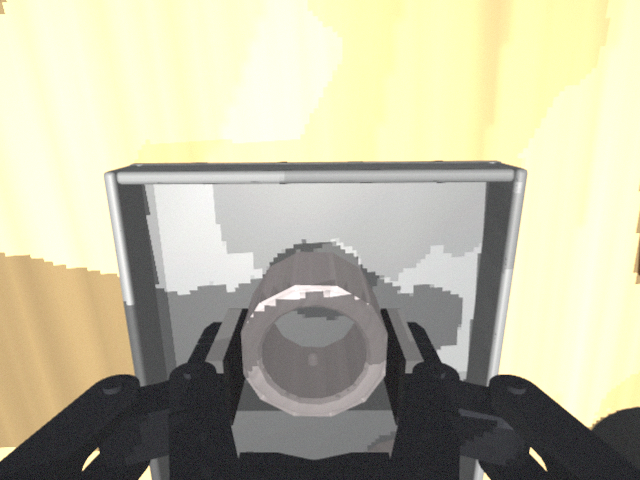

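The nut hangs centred over the empty compartment, well clear of the walls. Lowering slowly.

```bash
python3 -m pendant '[[[0.2,0,0,0.005,-0.002,0,0],[0.2,0,0,0.01,-0.002,0,0],[0.2,0,0,0.015,-0.002,0,0],[0.2,0,0,0.019,-0.002,0,0],[0.2,0,0,0.022,-0.002,0,0],[0.2,0,0,0.022,-0.002,0,0]]]'; python3 st.py
```

```text
clock: 19.12
eef_pos: [0.5788, -0.1435, 0.0151]
tool_rot: [0.73, 0.684, -0.0, 0.0]
ft_force: [-0.6, -0.3, -3.4]
grip_width: 0.0483
t 19.125 q6 1.393 [ 0.5788 -0.1435  0.0151] F [-0.6058 -0.2539 -3.398 ] Ftool [-0.2908 -0.5888  3.3981] T [ 0.0138  0.0015 -0.0008] w 0.0483
to axis, tool: [ 0.3629 -0.1261 -0.0002] tilt tool xy [0.0002 0.0006 0.    ] z-z0 -0.0716 turned 3.792
```

```bash
python3 -m pendant '[[[0.2,0,0,0.0007,0,0,0],[0.2,0,0,0.0014,0,0,0],[0.2,0,0,0.002,0,0,0]]]'; python3 st.py
```

```text
clock: 19.5
eef_pos: [0.5788, -0.1435, 0.0131]
tool_rot: [0.73, 0.684, -0.0, 0.0]
ft_force: [-0.6, 0.8, -2.2]
grip_width: 0.0489
t 19.5 q6 1.393 [ 0.5788 -0.1435  0.0131] F [-0.6461  0.8225 -2.2167] Ftool [ 0.7801 -0.6991  2.216 ] T [ 0.0007 -0.0372 -0.0008] w 0.0489
to axis, tool: [ 0.3629 -0.1262 -0.0003] tilt tool xy [0.0004 0.0006 0.    ] z-z0 -0.0736 turned 3.792
```

```bash
python3 -m pendant '[[[0.2,0,0,0.0007,0,0,0],[0.2,0,0,0.0014,0,0,0],[0.2,0,0,0.0014,0,0,0]]]'; python3 st.py
```

```text
clock: 19.88
eef_pos: [0.5789, -0.1436, 0.0118]
tool_rot: [0.73, 0.684, -0.0, 0.0]
ft_force: [0.0, 0.4, -2.3]
grip_width: 0.0485
t 19.875 q6 1.393 [ 0.5789 -0.1436  0.0118] F [ 0.0368  0.3939 -2.3403] Ftool [0.3969 0.0099 2.34  ] T [-0.0051  0.0193  0.0112] w 0.0485
to axis, tool: [ 0.3629 -0.1262 -0.0003] tilt tool xy [0.0005 0.0006 0.    ] z-z0 -0.0749 turned 3.792
```

```bash
python3 -m pendant '[[[0.2,0,0,0.0007,0,0,0],[0.2,0,0,0.0012,0,0,0],[0.2,0,0,0.0012,0,0,0]]]'; python3 st.py
```

```text
clock: 20.25
eef_pos: [0.5789, -0.1435, 0.0117]
tool_rot: [0.73, 0.684, 0.0, 0.001]
ft_force: [-2.4, 0.2, 5.9]
grip_width: 0.0486
t 20.25 q6 1.393 [ 0.5789 -0.1435  0.0117] F [-2.4149  0.2444  5.9484] Ftool [ 0.0829 -2.4193 -5.9511] T [0.1576 0.6108 0.0206] w 0.0486
to axis, tool: [ 0.3629 -0.1262 -0.0004] tilt tool xy [0.0011 0.0007 0.    ] z-z0 -0.0750 turned 3.792
```

Touched down at about 8 N on the floor. Relax and open slowly.

```bash
python3 -m pendant '[[[0.4,0,0,0,0,0,0],[0.55,0,0,0,0,0,0],[0.58,0,0,0,0,0,0],[0.6,0,0,0,0,0,0],[0.64,0,0,0,0,0,0],[0.7,0,0,0,0,0,0],[0.7,0,0,0,0,0,0]]]'; python3 st.py
python3 - <<'E'
from h import *
from workcell import *
c=camera("wrist");cv2.imwrite("pics/w14.png",cv2.convertScaleAbs(c["img"][:,:,::-1],alpha=1.4))
E
```

```text
clock: 21.12
eef_pos: [0.579, -0.1436, 0.0119]
tool_rot: [0.73, 0.684, 0.0, 0.001]
ft_force: [0.1, -0.0, 0.8]
grip_width: 0.0597
t 21.125 q6 1.393 [ 0.579  -0.1436  0.0119] F [ 0.0686 -0.0236  0.7686] Ftool [-0.0197  0.071  -0.7685] T [ 0.0199 -0.0104 -0.0156] w 0.0597
to axis, tool: [ 0.3629 -0.1264 -0.0005] tilt tool xy [ 0.0013  0.0008 -0.    ] z-z0 -0.0748 turned 3.792
```

View pics/w14.png

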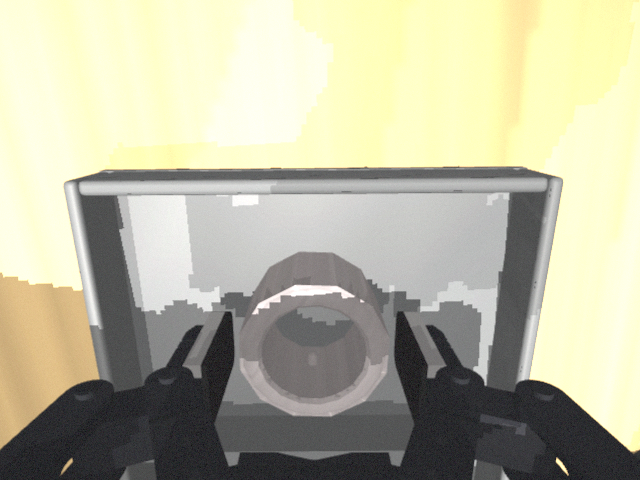

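The nut stands flat on the floor and both pads are clear of it. Retreat straight up.

```bash
python3 -m pendant '[[[0.72,0,0,-0.004,0,0,0],[0.72,0,0,-0.012,0,0,0],[0.72,0,0,-0.022,0,0,0],[0.72,0,0,-0.035,0,0,0],[0.75,0,0,-0.06,0,0,0],[0.8,0,0,-0.09,0,0,0],[0.8,0,0,-0.12,0,0,0],[0.8,0,0,-0.15,0,0,0],[0.8,0,0,-0.16,0,0,0],[0.8,0,0,-0.16,0,0,0]]]'; python3 st.py
python3 - <<'E'
from h import *
from workcell import *
c=camera("wrist");cv2.imwrite("pics/w15.png",cv2.convertScaleAbs(c["img"][:,:,::-1],alpha=1.4))
c=camera("scene");cv2.imwrite("pics/s15.png",c["img"][:,:,::-1])
E
```

```text
clock: 22.42
eef_pos: [0.5792, -0.1435, 0.1726]
tool_rot: [0.73, 0.684, 0.001, 0.001]
ft_force: [0.6, 1.0, 0.6]
grip_width: 0.0683
t 22.425 q6 1.393 [ 0.5792 -0.1435  0.1726] F [0.6371 1.0433 0.6294] Ftool [ 1.0818  0.5698 -0.6289] T [-0.035   0.0442  0.0431] w 0.0683
to axis, tool: [ 0.3629 -0.1265 -0.0008] tilt tool xy [0.003  0.0011 0.    ] z-z0 0.0859 turned 3.792
```

View pics/w15.png

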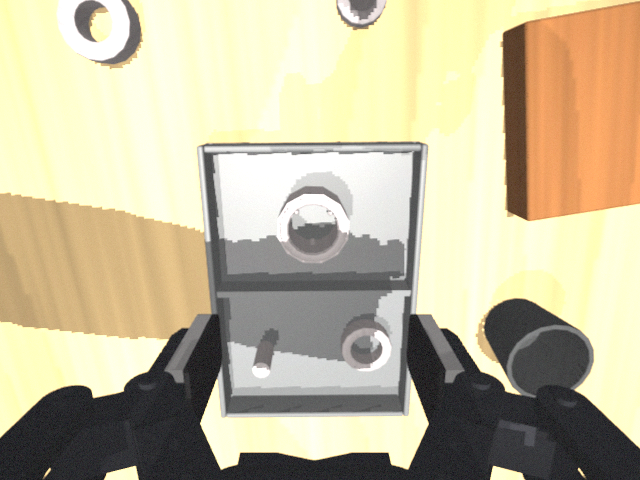

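View pics/s15.png

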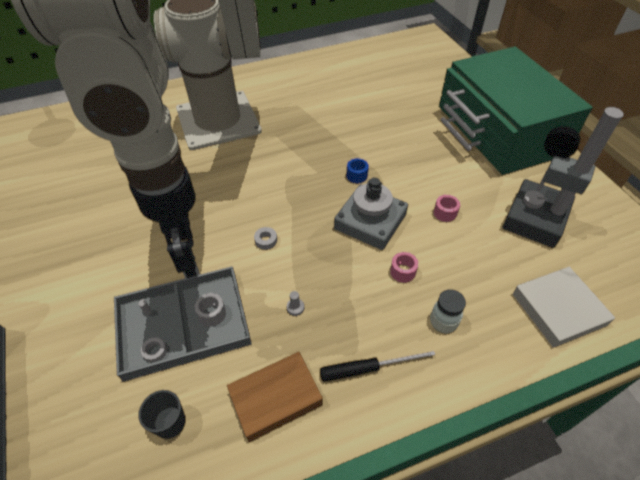

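The nut stands upright and flat near the middle of the empty compartment: wrist (313,225), scene (210,307). The ring, pin, setting ring, plug gauge and the rest are where they were. The gripper is clear, so I'll hand in.

```bash
python3 - <<'E'
from h import *
from workcell import *
c=camera("wrist");print("nut top",pix2w(c["intrinsics"],c["pose"],[(313,229)],.0405))
o=get_obs();print(o["clock"],o["joint_vel"],o["ft_force"])
print(job_done())
E
```

```text
nut top [[ 0.5771 -0.1412  0.0405]]
22.575 [ 0.0008  0.007  -0.0013  0.0013  0.0003 -0.0002] [ 0.1209  0.6183 -0.5503]
the job is handed in; nothing more can be done
None
```

The nut is unscrewed and now stands flat and the right way up in the tray's empty compartment. I handed the job in at 22.6 s of the 66 s allowed; no verdict is reported.

**Unscrewing:** I turned the nut clockwise in one grasp, following the thread at about 5 mm/rad. The upward pull was roughly 3 to 6.4 N with the nut's weight included; the early part was at about the weight alone, below the suggested 4 N. Sideways force stayed at about 1 N or less. The thread let go after about 4 rad at 19 to 21 mm up, then I lifted the nut straight off.

**Placing:** Touchdown was about 8 N on the tray floor. The last pictures put the nut within a few mm of the compartment's centre, the gripper clear, and the other things where they were.

**What went wrong or disagreed:**
- **Finger length:** The fingertips ended about 10 mm behind the reported TCP at this opening, not 19 mm ahead of it. My first closing only rested on the nut's top with about 3 N. I saw this in the pictures, went about 18 mm lower and gripped properly.
- **Number of grasps:** The task said several grasps would be needed; joint 6's range allowed one.
- **Camera positions:** The top and wrist cameras disagreed by about 2 to 3 mm. I used the wrist view for the nut and the average of both for the tray.

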